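Slide the reference standard into the corner pocket of a bench analyser

TASK

Get the analyser ready for its reference reading: with a fingertip, push the larger of the two round metal cups straight across the deck until it lies against the long rail, then keep it pressed to the rail and slide it along into the corner pocket, fully home against both the rail and the end stop, so that it covers the measuring window. Only push it: it must stay flat on the deck and never be lifted or tipped. Leave the smaller cup, the jar and the bottle where they are, and finish clear of everything.

Things in the scene. Friction and masses are not known exactly. Their poses are not given: they have to be found in the camera images.
- analyser: Fixed low white bench instrument, 350 mm long (own y), 240 mm deep (own x); its place and yaw vary. Origin on the bench, z up. Its flat black deck lies 110 mm above the origin, bare from x = -100 to 87 and y = -170 to 127 mm but for the cups and three white plastic walls, each 14 mm high: the long rail, the end stop across its +y end, and a short lip. They form the corner pocket.
- rail (a point): Middle of the long rail's inner face at deck height, analyser (87, -12, 110) mm; analyser's axes. The face is upright, looks to -x and runs along y from -165 to 141 mm, at the deck's +x edge. Rail 14 mm thick, 14 mm high. Hard white plastic, slick: metal slides on it, and on the deck, with friction about 0.2.
- stop (a point): Middle of the end stop's inner face at deck height, analyser (57.5, 127, 110) mm; analyser's axes. The face looks to -y and runs from x = 28 to the rail; 14 mm high, 14 mm thick. From its free end the lip juts 17 mm towards -y (x = 28 to 40, y = 110 to 127 mm, 14 mm high), which leaves the pocket 47 mm wide between rail and lip, open to -y.
- nest (a point): Where the centre of the larger cup lies when fully home in the corner pocket, fixed to the analyser, with its axes: analyser (65, 105, 120) mm, so 22 mm from the rail's face, 22 mm from the stop's face and 10 mm above the deck. Below it the round measuring window, 33 mm across, lies flush in the deck.
- big_cup_center (a point): Centre (half-way up) of the larger cup: an upright aluminium disc of 44 mm diameter, 20 mm high, about 80 g, loose and flat on the deck. At the start it is 35 to 135 mm clear of the rail and its centre is 85 to 225 mm before the nest along the rail. Pushed along the rail it slides easily.
- small_cup_center (a point): Centre (half-way up) of the smaller cup, to be left alone: an upright aluminium disc of 30 mm diameter, 20 mm high, loose on the deck. Either cup may be the one nearer the pocket.
- jar_c (a point): Centre of a capped sample jar, 54 mm in diameter and 62 mm high, standing on the bench left of the analyser (+y), to be left alone.
- amber_c (a point): Point 42 mm above the foot of a capped amber bottle, 48 mm in diameter and 85 mm high, standing on the bench right of the analyser (-y), to be left alone.

How it is judged:
On the way:
1. the larger cup lies against the long rail (gap under 3 mm), still more than 50 mm short of the pocket (x of big_cup_center in the frame of nest above -0.003 m and y of big_cup_center in the frame of nest below -0.05 m), for 0.1 s.
At the end, for the whole second after the job is handed in: The larger cup lies flat on the deck in the corner pocket, within 3 mm of touching the long rail and within 3 mm of touching the end stop, and the smaller cup, jar and bottle are within 10 mm of where they were (x of big_cup_center in the frame of nest between -0.003 and 0.003 m and y of big_cup_center in the frame of nest between -0.003 and 0.003 m and z of big_cup_center in the frame of nest between -0.003 and 0.003 m and angle between big_cup_center's own z axis and vertical below 0.08 rad and distance of each of small_cup_center, jar_c, amber_c from where it was at the start of the episode below 0.01 m).
It fails at once if the larger cup is lifted off the deck (more than 6 mm) (z of big_cup_center in the frame of nest above 0.006 m).
It fails at once if the larger cup is tipped (more than about 14 degrees) (angle between big_cup_center's own z axis and vertical above 0.25 rad).
It fails at once if the larger cup comes within 40 mm of the pocket while more than 6 mm off the rail (y of big_cup_center in the frame of nest above -0.04 m and x of big_cup_center in the frame of nest below -0.006 m).
It fails at once if the smaller cup is moved by more than 10 mm (distance of small_cup_center from where it was at the start of the episode above 0.01 m).
It fails at once if the jar or the amber bottle is moved by more than 10 mm (distance of any of jar_c, amber_c from where it was at the start of the episode above 0.01 m).
It also fails if it takes over 54 s, if anything falls off the work surface, if the arm or the gripper's body presses on something with over 40 N, if the wrist force passes 120 N, or if a joint passes its speed limit or range.

ROBOT

A 6-joint arm with a two-finger parallel gripper is mounted at the origin on the work surface. World frame = base frame: x ahead of the robot, y to its left, z up, the work surface at z = 0. Lengths are in m, angles in rad, forces in N, time in s.
With the tool pointing down it reaches from about 0.425 to 0.95 m from the base axis. Payload 3.5 kg.
Tool frame: the origin (TCP) lies on the centre line of the jaws, within the pads' length; the fingertips stand 14 mm ahead of it and the grasp point (between the pads) lies 5 mm behind it (tips_ahead is the distance from the TCP to the fingertips, in m); y points along the fingers, z is the direction in which the jaws open and shut, and the axes are right-handed (so a half turn about y gives the same grasp; the last joint's range is limited). The gripper opens to 85 mm and grips with 20 to 120 N. Pads are 22 mm wide; open, the fingers measure 114 mm over their backs; the gripper's body (76 mm by 85 mm) begins 54 mm behind the grasp point. The pads swing forward as they close: fully open they stand 13 mm farther back than shut.
Start: joints at [-1.318, 0.286, 1.577, -0, 1.279, -0.15], TCP at [0.265, -0.621, 0.245] pointing down, gripper open.
Joint ranges: [-2.77, 2.77], [-0.9, 2.22], [0.21, 2.48], [-1.53, 4.67], [0.24, 2.81], [-2.84, 2.84]. Speed limits (rad/s): [2.79, 2.79, 3.14, 3.14, 3.14, 3.14].

INTERFACE

Orientations are given as a unit quaternion [x, y, z, w].
In Python, from plant import get_state, read_camera, sign_off, tips_ahead gives the robot as it stands.
- The arm moves only by the tool send_rows, never from a script. Its argument "plan" is a list of rows, each a list of 2 entries, a list of its own where there are three numbers: the shift along the tool's x, y, z in units of 12 cm (1.0 is 12 cm), then the turn, a rotation vector about the tool's x, y, z in units of 360 degrees (1.0 is 360 degrees). In form: [[[tx, ty, tz], [rx, ry, rz]], ...]. A call has 1 to 12 rows; each row shifts and turns the commanded pose from where the row before left it, along the tool's axes as they then stand; what a row does not reach is not made up. A row lasts 1/10 s, in which the tool goes at most 50 mm and 8.59 degrees, less where a joint would pass 70% of its speed; a pose out of reach is approached as far as the arm can. A call with a number of a shift or a turn outside -1 to 1 is refused whole. A call with a gripper value outside its range is refused whole. "gripper" is the closure, from 0 (fully open) to 1 (shut), set as the call begins (left out, the last holds). The fingers move at their own pace and stop on an object; "grip_force" is the grip in N (left out, the last holds). Time passes only in rows, so rows that do not move let the fingers close. It gives the time, the measured TCP pose, the force and the opening at its end, in the units of the state.
- get_state(): the state, without advancing time (a new reading comes with each control period).
- read_camera(name): name is "side" or "top"; returns a dict with "img" (384x512x3 uint8, blue, green, red), "fx", "fy", "cx", "cy" (pixels), "D" ([k1, k2, p1, p2, k3] as OpenCV has them; the pictures are not rectified), "world_from_camera" (4x4, takes a point from camera to world coordinates). Camera axes: x right, y down, z forward; pixel columns grow to the right and rows downward; lengths in m; the calibration is good to about 2 mm. A picture is of the moment at which its call begins. There is no depth.
- sign_off(): hands the job in, once; it reports no verdict.
The state is a dict: "time": time; "qpos": joint angles; "dq": joint speeds; "joint_efforts": joint torques, N m; "eef_pos": TCP position; "tcp_rot": TCP orientation; "contact_force": force on the tool from outside, world axes, zero at the start; "wrist_torque": the same for the moment, N m; "opening": opening from 0.0 (shut) to 1.0 (fully open).
Only numpy, scipy, OpenCV 4.12 (cv2) and the standard library are available. Lean on these libraries where they do the work, as an engineer would, in place of code of your own. Each camera call takes 0.05 s, during which the arm holds its last target. There are 200 camera calls.

## Working session

There is one attempt and no reset: what is moved stays moved. The work goes in short steps, Python scripts to look and compute and a tool call to move; the robot and the scene stay as the last step left them, time stands still between calls to the robot, and variables do not carry over. Pictures are saved under pics/ and viewed, about 8 in all and at most 12, crops included, and the job is handed in when it is done.

Besides the shell and the picture viewer there is one more tool, called after "Request:" by a JSON object that holds its "op" and its "data". send_rows: Moves the arm, as the interface text tells. Its arguments: {"type":"object","properties":{"plan":{"type":"array"},"gripper":{"type":"number"},"grip_force":{"type":"number"}},"required":["plan"]}

```bash
mkdir -p pics
python3 - <<'E'
from plant import *
import cv2,numpy as np
s=get_state()
for k,v in s.items(): print(k,np.round(v,4))
print(tips_ahead)
for n in("top","side"):
    c=read_camera(n);cv2.imwrite(f"pics/{n}0.png",c["img"]);print(n,c["fx"],c["cx"],c["cy"],c["D"],np.round(c["world_from_camera"],3).tolist())
E
```

```text
time 0.0
qpos [-1.318   0.2872  1.5782  0.      1.2786 -0.15  ]
dq [ 0.0006  0.0007  0.0019 -0.0014 -0.0004 -0.0009]
joint_efforts [-9.00000e-04 -4.05980e+01 -2.92627e+01 -2.00000e-04  5.80000e-03
  0.00000e+00]
eef_pos [ 0.2645 -0.6203  0.244 ]
tcp_rot [-0.1415  0.6936 -0.692   0.1414]
contact_force [ 0.7454 -0.9657 -0.2579]
wrist_torque [-0.0161 -0.0114  0.0132]
opening 0.9971
0.014
top 360.2807048415344 254.9027470070509 193.72478730463985 [-0.06451494  0.          0.          0.          0.        ] [[-0.02, -0.985, 0.171, 0.386], [-0.999, 0.024, 0.024, -0.01], [-0.028, -0.171, -0.985, 1.14], [0.0, 0.0, 0.0, 1.0]]
side 498.17625606269416 250.40447362920912 198.41316374960832 [0.00685359 0.         0.         0.         0.        ] [[-0.838, -0.425, 0.341, 0.092], [-0.545, 0.642, -0.54, 0.745], [0.011, -0.638, -0.77, 1.174], [0.0, 0.0, 0.0, 1.0]]
```

View pics/top0.png

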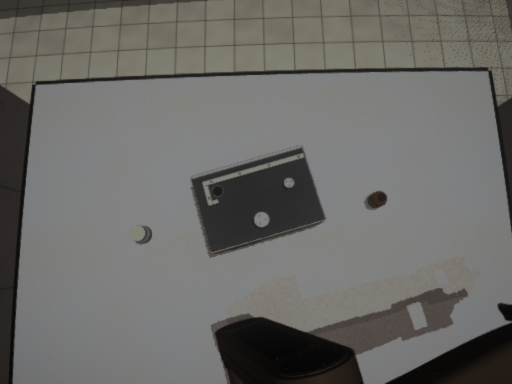

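View pics/side0.png

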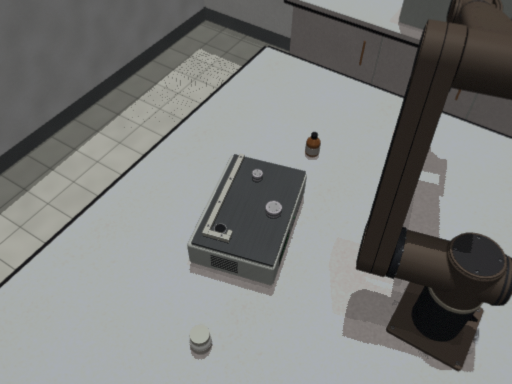

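Run:
```python
import cv2,numpy as np
a=cv2.imread("pics/top0.png")[140:260,180:335];b=cv2.imread("pics/side0.png")[145:285,180:315]
a=cv2.resize(a,None,fx=5,fy=5,interpolation=cv2.INTER_CUBIC);b=cv2.resize(b,None,fx=4,fy=4,interpolation=cv2.INTER_CUBIC)
cv2.imwrite("pics/ca.png",a);cv2.imwrite("pics/cb.png",b)
```

```text
(no output)
```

View pics/ca.png

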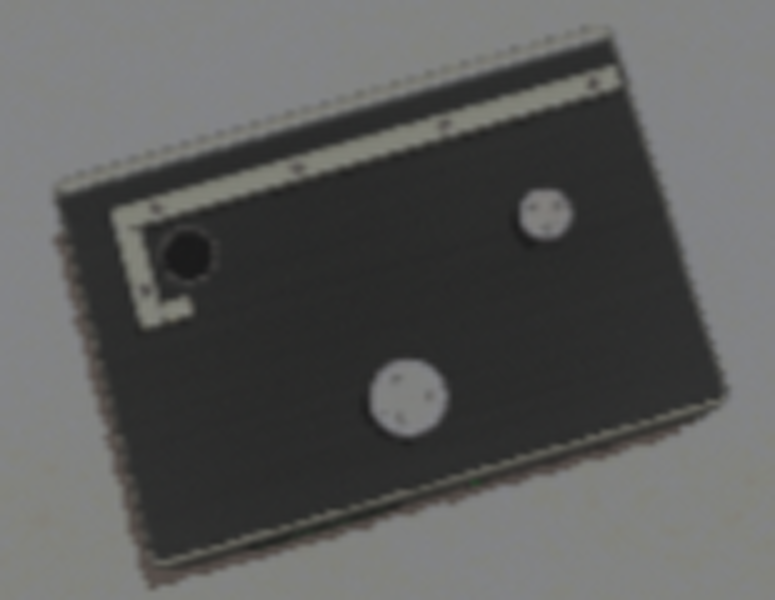

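View pics/cb.png

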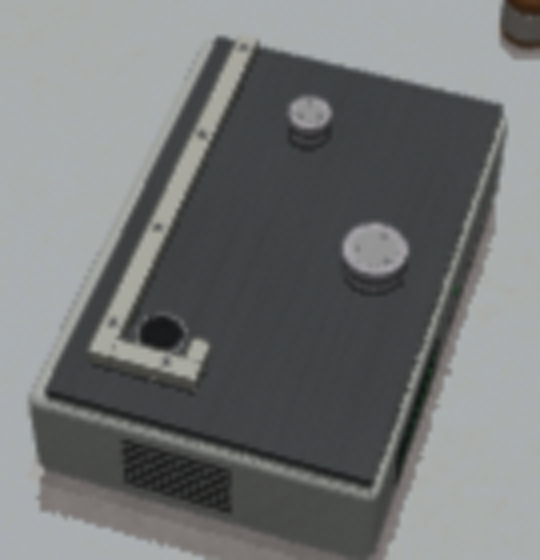

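```bash
cat > h.py <<'E'
import cv2,numpy as np
from plant import *
def ray(c,uv,z):
    K=np.array([[c["fx"],0,c["cx"]],[0,c["fy"],c["cy"]],[0,0,1]])
    p=cv2.undistortPoints(np.float64(uv).reshape(-1,1,2),K,np.array(c["D"])).reshape(-1,2)
    T=np.array(c["world_from_camera"]);d=np.c_[p,np.ones(len(p))]@T[:3,:3].T;o=T[:3,3]
    return (o+d*((z-o[2])/d[:,2])[:,None])[:,:2]
R={"top":(180,140,335,260),"side":(180,145,315,285)}
def crop(c,n):
    x0,y0,x1,y1=R[n];return cv2.resize(c["img"][y0:y1,x0:x1],None,fx=4,fy=4,interpolation=cv2.INTER_CUBIC)
def full(n,uv): return (np.float64(uv)+.5)/4-.5+np.array(R[n][:2])
E
python3 - <<'E'
from h import *
for n in("top","side"):
    c=read_camera(n);im=crop(c,n);g=im.max(2)
    for nm,m in(("white",g>(85 if n=="top" else 110)),("dark",g<(38 if n=="top" else 40))):
        N,L,S,C=cv2.connectedComponentsWithStats(m.astype(np.uint8))
        for i in range(1,N):
            if 150<S[i,4]<20000:
                uv=full(n,C[i]);col=im[L==i].mean(0)
                z=.13 if nm=="white" else .11
                print(n,nm,S[i],np.round(uv,1),np.round(col),np.round(ray(c,uv,z),4))
                if nm=="white" and S[i,4]>2000 and S[i,2]>100 and S[i,3]>100:
                    ys,xs=np.where(L==i);P=ray(c,full(n,np.c_[xs,ys]),.124)
                    r=cv2.minAreaRect(P.astype(np.float32)*1000);print("rect",r,np.round(cv2.boxPoints(r)))
E
```

```text
top white [  89   53  409  209 9718] [244.2 174.4] [110. 118. 117.] [[0.6194 0.0447]]
rect ((607.5546875, 12.0892333984375), (73.29701232910156, 306.9970703125), 15.041929244995117) [[ 532.  151.]
 [ 612. -146.]
 [ 683. -127.]
 [ 603.  170.]]
top white [ 417  152   41   38 1272] [288.6 182.2] [114. 115. 115.] [[ 0.5932 -0.0818]]
top white [ 297  288   61   61 2943] [261.2 219. ] [121. 121. 121.] [[ 0.4896 -0.0012]]
top dark [408 171  23  29 206] [283.9 186.6] [33. 34. 34.] [[ 0.5846 -0.069 ]]
top dark [ 132  187   36   36 1012] [217.2 190.7] [29. 29. 29.] [[0.5774 0.1256]]
side white [ 290   97   41   32 1054] [257.  172.7] [140. 138. 139.] [[ 0.5907 -0.0771]]
side white [ 343  223   66   52 2629] [273.3 206.8] [146. 145. 146.] [[0.4873 0.0034]]
side dark [142 318  39  29 850] [219.8 227.8] [29. 27. 27.] [[0.576  0.1281]]
side dark [397 372  33 102 487] [282.4 250.1] [27. 33. 26.] [[0.4015 0.0976]]
side dark [119 413 155  45 391] [228.3 253.2] [37. 37. 35.] [[0.5118 0.1815]]
side dark [130 459  45  23 191] [217.5 262.1] [35. 36. 35.] [[0.519  0.2184]]
side dark [142 461  54  25 209] [221.6 262.9] [36. 36. 35.] [[0.5092 0.2144]]
side dark [154 466  51  24 207] [224.4 264.2] [35. 35. 35.] [[0.5013 0.214 ]]
side dark [170 469  53  25 194] [228.7 264.8] [36. 36. 35.] [[0.4913 0.2095]]
side dark [182 477  44  22 185] [230.8 266.5] [35. 36. 35.] [[0.4841 0.2106]]
```

```bash
cat >> h.py <<'E'
from scipy.spatial.transform import Rotation as Ro
yaw=np.radians(15.04);AX=np.array([np.cos(yaw),np.sin(yaw)]);AY=np.array([-np.sin(yaw),np.cos(yaw)])
NEST=np.array([.5767,.1268])
def w(x,y): return NEST+(x*AX+y*AY)/1000      # mm from nest, analyser axes -> world
def where():
    s=get_state();d=s["eef_pos"][:2]-NEST;r=Ro.from_quat(s["tcp_rot"]).as_matrix()
    print("t",round(s["time"],2),"tcp-nest mm",np.round([d@AX*1000,d@AY*1000],1),"z",round(s["eef_pos"][2]*1000,1),"world",np.round(s["eef_pos"],4),"F",np.round(s["contact_force"],1),"open",round(s["opening"],2),"tips",tips_ahead)
    print("tool axes cols x,y,z\n",np.round(r,3)," xyaw rel analyser deg",np.degrees(np.arctan2(r[1,0],r[0,0])-yaw).round(2))
    return s,r
def to(x,y,z):
    s,r=where();t=np.r_[w(x,y),z/1000]
    print("shift units 0.12:",np.round(r.T@(t-s["eef_pos"])/.12,3))
E
python3 - <<'E'
from h import *
to(-161,-98.6,244); print(w(-161,-98.6),get_state()["qpos"])
E
```

```text
t 0.2 tcp-nest mm [-495.4 -640.8] z 244.4 world [ 0.2645 -0.6206  0.2444] F [-0.3  0.4  0.1] open 1.0 tips 0.014
tool axes cols x,y,z
 [[-0.92  -0.     0.392]
 [-0.392  0.001 -0.92 ]
 [-0.    -1.    -0.002]]  xyaw rel analyser deg -171.96
shift units 0.12: [-3.391  0.011 -4.084]
[ 0.44680111 -0.01020087] [-1.31799698e+00  2.86911765e-01  1.57762147e+00  3.79816038e-05
  1.27858588e+00 -1.50019996e-01]
```

Request:
{"op": "send_rows", "data": {"plan": [[[0,0,0],[0,0.0223,0]],[[-0.2,0,-0.32],[0,0,0]],[[-0.2,0,-0.32],[0,0,0]],[[-0.2,0,-0.32],[0,0,0]],[[-0.2,0,-0.32],[0,0,0]],[[-0.2,0,-0.32],[0,0,0]],[[-0.2,0,-0.32],[0,0,0]],[[-0.2,0,-0.32],[0,0,0]],[[-0.2,0,-0.32],[0,0,0]],[[-0.2,0,-0.32],[0,0,0]],[[-0.2,0,-0.32],[0,0,0]],[[0,0,0],[0,0,0]]], "gripper": 1}}

```text
time: 1.4
eef_pos: [0.3973, -0.1836, 0.2451]
tcp_rot: [-0.095, 0.701, -0.7, 0.095]
contact_force: [0.3, -1.1, 0.4]
opening: -0.004
```

Run:
```python
from h import *
to(-161,-98.6,200)
```

```text
t 1.4 tcp-nest mm [-253.8 -253.2] z 245.1 world [ 0.3973 -0.1836  0.2451] F [ 0.3 -1.1  0.4] open -0.0 tips 0.014
tool axes cols x,y,z
 [[-0.964  0.     0.266]
 [-0.266  0.001 -0.964]
 [-0.001 -1.    -0.001]]  xyaw rel analyser deg -179.63
shift units 0.12: [-0.781  0.378 -1.283]
```

Request:
{"op": "send_rows", "data": {"plan": [[[-0.195,0,-0.32],[0,0.001,0]],[[-0.195,0,-0.32],[0,0,0]],[[-0.195,0,-0.32],[0,0,0]],[[-0.195,0,-0.32],[0,0,0]],[[0,0.3,0],[0,0,0]],[[0,0.3,0],[0,0,0]],[[0,0,0],[0,0,0]],[[0,0,0],[0,0,0]]]}}

```text
time: 2.2
eef_pos: [0.4479, -0.016, 0.1734]
tcp_rot: [-0.091, 0.701, -0.701, 0.09]
contact_force: [1.6, 0.4, 0.6]
opening: -0.0
```

Run:
```python
from h import *
to(-161,-98.6,130)
for n in("top","side"):
    c=read_camera(n);cv2.imwrite(f"pics/{n}1.png",c["img"])
i=[cv2.imread(f"pics/{n}1.png")[120:300,150:350] for n in("top","side")]
cv2.imwrite("pics/m1.png",cv2.resize(np.hstack(i),None,fx=2,fy=2,interpolation=cv2.INTER_CUBIC))
```

```text
t 2.2 tcp-nest mm [-161.5 -104.5] z 173.4 world [ 0.4479 -0.016   0.1734] F [1.6 0.4 0.6] open -0.0 tips 0.014
tool axes cols x,y,z
 [[-0.967 -0.001  0.253]
 [-0.253  0.    -0.967]
 [ 0.001 -1.    -0.001]]  xyaw rel analyser deg -180.39
shift units 0.12: [-0.004  0.361 -0.049]
```

View pics/m1.png

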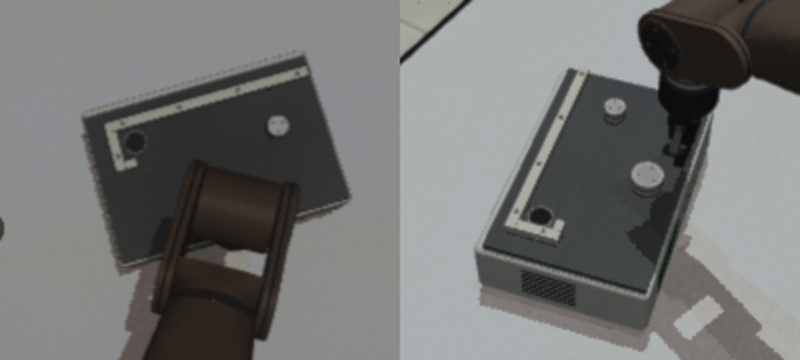

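Request:
{"op": "send_rows", "data": {"plan": [[[0,0.2,-0.05],[0,0,0]],[[0,0.12,0],[0,0.001,0]],[[0,0.04,0],[0,0,0]],[[0,0,0],[0,0,0]],[[0,0,0],[0,0,0]]]}}

```text
time: 2.8
eef_pos: [0.4476, -0.0101, 0.1317]
tcp_rot: [0.087, -0.701, 0.702, -0.089]
contact_force: [0.9, -0.2, 0.3]
opening: -0.002
```

Run:
```python
from h import *
to(-33,-98.6,130)
```

```text
t 2.8 tcp-nest mm [-160.2  -98.7] z 131.7 world [ 0.4476 -0.0101  0.1317] F [ 0.9 -0.2  0.3] open -0.0 tips 0.014
tool axes cols x,y,z
 [[-0.969  0.003  0.247]
 [-0.247 -0.001 -0.969]
 [-0.003 -1.     0.001]]  xyaw rel analyser deg -180.73
shift units 0.12: [-1.06   0.017 -0.015]
```

Request:
{"op": "send_rows", "data": {"plan": [[[-0.06,0,0],[0,-0.002,0]],[[-0.08,0,0],[0,0,0]],[[-0.09,0,0],[0,0,0]],[[-0.09,0,0],[0,0,0]],[[-0.09,0,0],[0,0,0]],[[-0.09,0,0],[0,0,0]],[[-0.09,0,0],[0,0,0]],[[-0.09,0,0],[0,0,0]],[[-0.09,0,0],[0,0,0]],[[-0.09,0,0],[0,0,0]],[[-0.06,0,0],[0,0,0]],[[0,0,0],[0,0,0]]]}}

```text
time: 4.0
eef_pos: [0.5541, 0.0191, 0.1302]
tcp_rot: [0.093, -0.701, 0.701, -0.093]
contact_force: [-0.5, -0.2, 0.4]
opening: 0.001
```

Run:
```python
from h import *
to(-33,-98.6,130)
for n in("top","side"):
    c=read_camera(n);cv2.imwrite(f"pics/{n}2.png",c["img"])
i=[cv2.imread(f"pics/{n}2.png")[120:300,150:350] for n in("top","side")]
cv2.imwrite("pics/m2.png",cv2.resize(np.hstack(i),None,fx=2,fy=2,interpolation=cv2.INTER_CUBIC))
```

```text
t 4.0 tcp-nest mm [-49.8 -98.1] z 130.2 world [0.5541 0.0191 0.1302] F [-0.5 -0.2  0.4] open 0.0 tips 0.014
tool axes cols x,y,z
 [[-0.966  0.001  0.26 ]
 [-0.26  -0.    -0.966]
 [-0.001 -1.     0.   ]]  xyaw rel analyser deg -179.97
shift units 0.12: [-0.14   0.002  0.004]
```

View pics/m2.png

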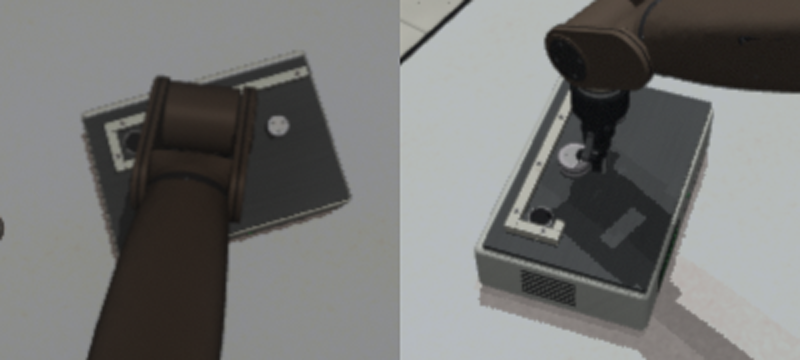

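Request:
{"op": "send_rows", "data": {"plan": [[[-0.05,0,0],[0,0,0]],[[-0.05,0,0],[0,0,0]],[[-0.02,0,0],[0,0,0]],[[0,0,0],[0,0,0]]]}}

```text
time: 4.5
eef_pos: [0.5675, 0.0227, 0.1303]
tcp_rot: [0.092, -0.701, 0.701, -0.093]
contact_force: [-0.1, 0.6, -0.1]
opening: 0.002
```

Request:
{"op": "send_rows", "data": {"plan": [[[-0.012,0,0],[0,0,0]],[[0,0,0],[0,0,0]]]}}

```text
time: 4.7
eef_pos: [0.5684, 0.0231, 0.1301]
tcp_rot: [-0.093, 0.701, -0.701, 0.093]
contact_force: [-0.5, 0.3, -0.6]
opening: 0.002
```

Request:
{"op": "send_rows", "data": {"plan": [[[-0.012,0,0],[0,0,0]],[[0,0,0],[0,0,0]]]}}

```text
time: 4.9
eef_pos: [0.5693, 0.0234, 0.13]
tcp_rot: [-0.093, 0.701, -0.701, 0.092]
contact_force: [-2.5, -0.2, 0.6]
opening: -0.004
```

Request:
{"op": "send_rows", "data": {"plan": [[[-0.012,0,0],[0,0,0]],[[0,0,0],[0,0,0]]]}}

```text
time: 5.1
eef_pos: [0.5694, 0.0235, 0.1296]
tcp_rot: [0.095, -0.701, 0.701, -0.091]
contact_force: [-5.2, -0.6, 3.5]
opening: -0.0
```

Request:
{"op": "send_rows", "data": {"plan": [[[-0.012,0,0],[0,0,0]],[[0,0,0],[0,0,0]]]}}

```text
time: 5.3
eef_pos: [0.5695, 0.0237, 0.1292]
tcp_rot: [0.096, -0.701, 0.701, -0.089]
contact_force: [-9.8, -3.0, 4.3]
opening: 0.001
```

Run:
```python
from h import *
where()
```

```text
t 5.3 tcp-nest mm [-33.7 -97.7] z 129.2 world [0.5695 0.0237 0.1292] F [-9.8 -3.   4.3] open 0.0 tips 0.014
tool axes cols x,y,z
 [[-0.965 -0.01   0.261]
 [-0.261 -0.001 -0.965]
 [ 0.01  -1.    -0.001]]  xyaw rel analyser deg -179.94
```

Request:
{"op": "send_rows", "data": {"plan": [[[0.06,0,0],[0,0,0]],[[0.08,0,0],[0,0,0]],[[0,-0.25,0],[0,0,0]],[[0,-0.25,0],[0,0,0]],[[-0.12,0,0.2],[0,0,0]],[[-0.12,0,0.2],[0,0,0]],[[0,0,0],[0,0.0232,0]],[[0,0,0],[0,0.0232,0]],[[0,0,0],[0,0.0232,0]],[[0,0,0],[0,0,0]],[[0,0,0],[0,0,0]]]}}

```text
time: 6.4
eef_pos: [0.5966, -0.019, 0.1903]
tcp_rot: [0.061, 0.705, -0.704, -0.06]
contact_force: [-0.2, 0.9, 0.0]
opening: 0.003
```

Run:
```python
from h import *
to(-18,-144,130)
for n in("top","side"):
    c=read_camera(n);cv2.imwrite(f"pics/{n}3.png",c["img"])
i=[cv2.imread(f"pics/{n}3.png")[120:300,150:350] for n in("top","side")]
cv2.imwrite("pics/m3.png",cv2.resize(np.hstack(i),None,fx=2,fy=2,interpolation=cv2.INTER_CUBIC))
```

```text
t 6.4 tcp-nest mm [ -18.7 -146. ] z 190.3 world [ 0.5966 -0.019   0.1903] F [-0.2  0.9  0. ] open 0.0 tips 0.014
tool axes cols x,y,z
 [[-0.985  0.001 -0.171]
 [ 0.171  0.    -0.985]
 [-0.001 -1.    -0.   ]]  xyaw rel analyser deg 155.13
shift units 0.12: [ 0.002  0.502 -0.017]
```

View pics/m3.png

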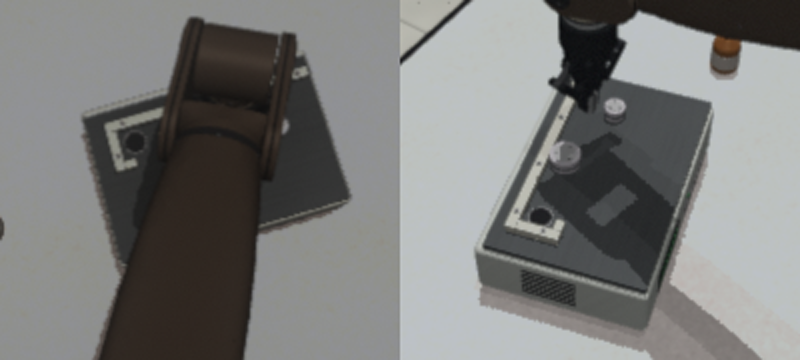

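Request:
{"op": "send_rows", "data": {"plan": [[[0,0.25,0],[0,0,0]],[[0,0.18,0],[0,0,0]],[[0,0.07,0],[0,0,0]],[[0,0,0],[0,0,0]],[[0,0,0],[0,0,0]]]}}

```text
time: 7.0
eef_pos: [0.5973, -0.0191, 0.1311]
tcp_rot: [-0.062, -0.704, 0.704, 0.061]
contact_force: [-0.1, 0.2, -0.2]
opening: -0.001
```

Run:
```python
from h import *
to(-15.4,-33.1,130)
c=read_camera("side");im=crop(c,"side");m=(im.max(2)>125).astype(np.uint8)
N,L,S,C=cv2.connectedComponentsWithStats(m)
for i in range(1,N):
    if 400<S[i,4]<6000:
        d=ray(c,full("side",C[i]),.13)[0]-np.array([.576,.1281]);print(S[i],np.round([d@AX*1000,d@AY*1000],1))
```

```text
t 7.0 tcp-nest mm [ -18.  -146.3] z 131.1 world [ 0.5973 -0.0191  0.1311] F [-0.1  0.2 -0.2] open -0.0 tips 0.014
tool axes cols x,y,z
 [[-0.985  0.002 -0.173]
 [ 0.173 -0.    -0.985]
 [-0.002 -1.    -0.   ]]  xyaw rel analyser deg 154.99
shift units 0.12: [ 0.379  0.009 -0.864]
[295  97  37  32 798] [ -42.4 -202.1]
```

Request:
{"op": "send_rows", "data": {"plan": [[[0.018,0,-0.038],[0,0,0]],[[0.035,0,-0.0755],[0,0,0]],[[0.035,0,-0.0755],[0,0,0]],[[0.035,0,-0.0755],[0,0,0]],[[0.035,0,-0.0755],[0,0,0]],[[0.035,0,-0.0755],[0,0,0]],[[0.035,0,-0.0755],[0,0,0]],[[0.018,0,-0.038],[0,0,0]],[[0,0,0],[0,0,0]]]}}

```text
time: 7.95
eef_pos: [0.5783, 0.0495, 0.13]
tcp_rot: [0.061, 0.704, -0.704, -0.061]
contact_force: [0.0, -0.2, -0.8]
opening: -0.002
```

Run:
```python
from h import *
to(-17,-33,130)
c=read_camera("side");cv2.imwrite("pics/m4.png",cv2.resize(c["img"][140:270,180:300],None,fx=4,fy=4,interpolation=cv2.INTER_CUBIC))
```

```text
t 7.95 tcp-nest mm [-18.5 -75.1] z 130.0 world [0.5783 0.0495 0.13  ] F [ 0.  -0.2 -0.8] open -0.0 tips 0.014
tool axes cols x,y,z
 [[-0.985 -0.    -0.173]
 [ 0.173  0.    -0.985]
 [ 0.    -1.    -0.   ]]  xyaw rel analyser deg 155.02
shift units 0.12: [ 0.137  0.    -0.323]
```

View pics/m4.png

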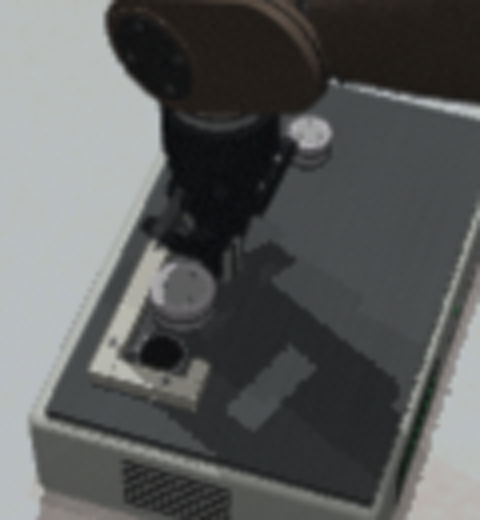

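Request:
{"op": "send_rows", "data": {"plan": [[[0.018,0,-0.038],[0,0,0]],[[0.025,0,-0.056],[0,0,0]],[[0.025,0,-0.056],[0,0,0]],[[0.025,0,-0.056],[0,0,0]],[[0.018,0,-0.038],[0,0,0]],[[0.009,0,-0.019],[0,0,0]],[[0,0,0],[0,0,0]]]}}

```text
time: 8.7
eef_pos: [0.5698, 0.0827, 0.1301]
tcp_rot: [0.061, 0.704, -0.704, -0.061]
contact_force: [0.4, 0.1, -0.2]
opening: 0.002
```

Request:
{"op": "send_rows", "data": {"plan": [[[0.005,0,-0.012],[0,0,0]],[[0.005,0,-0.012],[0,0,0]],[[0,0,0],[0,0,0]]]}}

```text
time: 9.0
eef_pos: [0.5692, 0.0853, 0.1301]
tcp_rot: [0.062, 0.704, -0.704, -0.062]
contact_force: [0.3, -0.3, -1.4]
opening: 0.002
```

Request:
{"op": "send_rows", "data": {"plan": [[[0.005,0,-0.012],[0,0,0]],[[0,0,0],[0,0,0]]]}}

```text
time: 9.2
eef_pos: [0.5688, 0.0868, 0.1301]
tcp_rot: [0.062, 0.704, -0.704, -0.062]
contact_force: [0.1, -0.3, 0.2]
opening: -0.0
```

Run:
```python
from h import *
to(-17,-33,130)
```

```text
t 9.2 tcp-nest mm [-18.  -36.6] z 130.1 world [0.5688 0.0868 0.1301] F [ 0.1 -0.3  0.2] open -0.0 tips 0.014
tool axes cols x,y,z
 [[-0.985 -0.    -0.174]
 [ 0.174  0.    -0.985]
 [ 0.    -1.    -0.   ]]  xyaw rel analyser deg 154.95
shift units 0.12: [ 0.005  0.001 -0.03 ]
```

Expect about 4–5 mm more.

Request:
{"op": "send_rows", "data": {"plan": [[[0.006,0,-0.013],[0,0,0]],[[0.006,0,-0.013],[0,0,0]],[[0,0,0],[0,0,0]]]}}

```text
time: 9.5
eef_pos: [0.5679, 0.0903, 0.1301]
tcp_rot: [0.062, 0.704, -0.704, -0.062]
contact_force: [-0.2, -0.1, 0.4]
opening: 0.002
```

Request:
{"op": "send_rows", "data": {"plan": [[[0.005,0,-0.012],[0,0,0]],[[0,0,0],[0,0,0]]]}}

```text
time: 9.7
eef_pos: [0.5676, 0.0918, 0.1301]
tcp_rot: [0.062, 0.704, -0.704, -0.062]
contact_force: [-0.0, 0.5, 0.3]
opening: 0.002
```

Request:
{"op": "send_rows", "data": {"plan": [[[0.005,0,-0.012],[0,0,0]],[[0,0,0],[0,0,0]]]}}

```text
time: 9.9
eef_pos: [0.5675, 0.0926, 0.1303]
tcp_rot: [-0.062, -0.704, 0.705, 0.061]
contact_force: [0.7, -3.1, 0.5]
opening: 0.0
```

Request:
{"op": "send_rows", "data": {"plan": [[[0.005,0,-0.012],[0,0,0]],[[0,0,0],[0,0,0]]]}}

```text
time: 10.1
eef_pos: [0.5675, 0.0929, 0.1306]
tcp_rot: [-0.062, -0.703, 0.706, 0.061]
contact_force: [0.1, -6.6, 1.1]
opening: -0.001
```

Run:
```python
from h import *
to(-17,-33,130)
```

```text
t 10.1 tcp-nest mm [-17.7 -30.3] z 130.6 world [0.5675 0.0929 0.1306] F [ 0.1 -6.6  1.1] open -0.0 tips 0.014
tool axes cols x,y,z
 [[-0.985  0.001 -0.173]
 [ 0.173 -0.004 -0.985]
 [-0.002 -1.     0.004]]  xyaw rel analyser deg 155.0
shift units 0.12: [-0.015  0.005  0.018]
```

Request:
{"op": "send_rows", "data": {"plan": [[[0.005,0,-0.012],[0,0,0]],[[0,0,0],[0,0,0]]]}}

```text
time: 10.3
eef_pos: [0.5675, 0.0933, 0.1309]
tcp_rot: [-0.062, -0.702, 0.707, 0.061]
contact_force: [-0.3, -11.4, 1.5]
opening: -0.003
```

Request:
{"op": "send_rows", "data": {"plan": [[[0,0,0.06],[0,0,0]],[[0,0,0.1],[0,0,0]],[[0,-0.3,0],[0,0,0]],[[0,-0.35,0],[0,0,0]],[[0,-0.35,0],[0,0,0]],[[0.1,0,0.35],[0,0,0]],[[0.1,0,0.35],[0,0,0]],[[0.1,0,0.35],[0,0,0]],[[0.1,0,0.35],[0,0,0]],[[0.1,0,0.35],[0,0,0]],[[0.1,0,0.35],[0,0,0]],[[0.1,0,0.35],[0,0,0]]]}}

```text
time: 11.5
eef_pos: [0.4282, -0.1988, 0.25]
tcp_rot: [0.062, 0.705, -0.704, -0.061]
contact_force: [-0.1, -0.2, -0.2]
opening: -0.002
```

Request:
{"op": "send_rows", "data": {"plan": [[[0.1,0,0.35],[0,0,0]],[[0.1,0,0.35],[0,0,0]],[[0.1,0,0.35],[0,0,0]],[[0.1,0,0.35],[0,0,0]],[[0,0,0],[0,0,0]],[[0,0,0],[0,0,0]]]}}

```text
time: 12.1
eef_pos: [0.3524, -0.355, 0.2498]
tcp_rot: [0.063, 0.705, -0.704, -0.062]
contact_force: [0.9, 1.4, -0.5]
opening: 0.001
```

Run:
```python
from h import *
where()
ref={"top":([.5774,.1256],85),"side":([.576,.1281],110)};out=[]
for n in("top","side"):
    c=read_camera(n);im=crop(c,n);out.append(cv2.resize(im,(400,400)))
    # metal is neutral (B~R), plastic is yellowish (R>B+4)
    m=((im.max(2)>ref[n][1]-5)&(im[...,2].astype(int)-im[...,0]<5)).astype(np.uint8)
    m=cv2.morphologyEx(m,cv2.MORPH_OPEN,np.ones((7,7)))
    N,L,S,C=cv2.connectedComponentsWithStats(m)
    for i in range(1,N):
        if 400<S[i,4]<6000:
            p=ray(c,full(n,C[i]),.13)[0];d=p-np.array(ref[n][0]);print(n,S[i],np.round(p,4),"rel nest mm",np.round([d@AX*1000,d@AY*1000],1))
    o=cv2.imread(f"pics/{n}0.png");df=(np.abs(o.astype(int)-c["img"]).max(2)>25).astype(np.uint8)
    for u,v,k in((142,234,"jar"),(377,199,"bottle")) if n=="top" else ((200,338,"jar"),(313,146,"bottle")): print(k,"changed px",df[v-14:v+15,u-14:u+15].sum())
cv2.imwrite("pics/m5.png",np.hstack(out))
```

```text
t 12.1 tcp-nest mm [-341.6 -407.1] z 249.8 world [ 0.3524 -0.355   0.2498] F [ 0.9  1.4 -0.5] open 0.0 tips 0.014
tool axes cols x,y,z
 [[-0.984  0.    -0.176]
 [ 0.176  0.002 -0.984]
 [-0.    -1.    -0.002]]  xyaw rel analyser deg 154.81
top [ 416  151   42   40 1167] [ 0.5928 -0.0818] rel nest mm [ -39.  -204.3]
top [ 115  170   64   60 1520] [0.5757 0.1248] rel nest mm [-1.9 -0.3]
jar changed px 0
bottle changed px 0
side [ 289   96   42   33 1133] [ 0.5909 -0.0771] rel nest mm [ -38.9 -202.1]
side [ 125  290   69   55 2988] [0.5749 0.1297] rel nest mm [-0.7  1.8]
jar changed px 0
bottle changed px 0
```

View pics/m5.png

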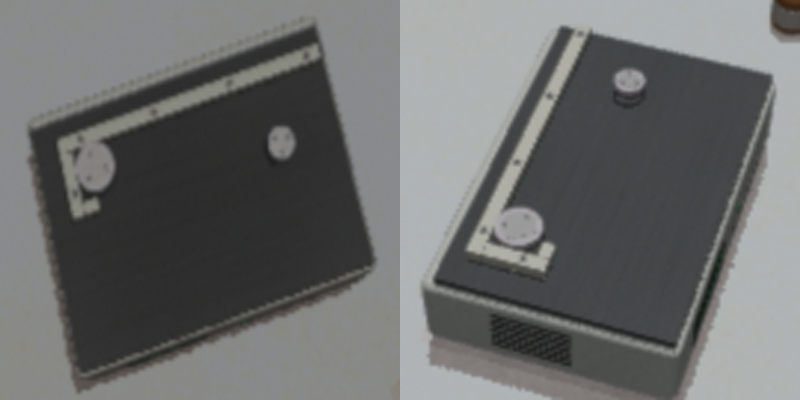

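```bash
python3 -c "
from plant import *
print(sign_off())"
```

```text
the job is handed in; nothing more can be done
None
```

I pushed the larger cup across the deck to the long rail with the closed fingertips. I then slid it along the rail into the corner pocket and handed the job in at about 12 s of robot time. The hand-in gives no verdict, so the checks below are my own.

- **Against the rail:** force built up to about 10 N while the tool stalled, with the cup about 98 mm short of its final place. That is well short of the 50 mm limit for that step.
- **Home in the pocket:** force built up to about 11 N against the stop. About 3 N of that pressed the cup towards the rail, because I had turned the fingertip face 25° that way.
- **Cup position:** the top camera puts the cup at (-1.9, -0.3) mm from the nest and the side camera at (-0.7, +1.8) mm.
    - The two views disagree by about 2 mm, which matches the calibration error. All readings are inside the 3 mm limit.
    - The top reading is the weaker one, because its mask caught only about half of the cup.
- **Flatness:** I did not measure the cup's tilt or height. It looks flat in both final pictures.
- **Other objects:** the smaller cup reads within about 1 mm of its start. No pixels changed around the jar or the bottle, and the arm finished clear of everything.

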